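Torque the drill-stand nut to the click

ROBOT

A 6-joint arm with a two-finger parallel gripper is mounted at the origin on the work surface. World frame = base frame: x ahead of the robot, y to its left, z up, the work surface at z = 0. Lengths are in mm, angles in rad, forces in N, time in s.
With the tool pointing down it reaches from about 275 to 750 mm from the base axis. Payload 10.2 kg.
Tool frame: the origin (TCP) lies midway between the tips of the shut fingers; the grasp point (between the pads) lies 19 mm behind it; z points along the fingers, y is the line along which they close (so a half turn about z gives the same grasp; the last joint's range is limited). The gripper opens to 85 mm and grips with 20 to 120 N. Pads are 22 mm wide; open, the fingers measure 114 mm over their backs; the gripper's body (76 mm by 85 mm) begins 54 mm behind the grasp point. The pads swing forward as they close: fully open they stand 13 mm farther back than shut.
Start: joints at [0.928, 0.313, 1.498, -0, 1.331, -0.223], TCP at [213.991, 479.415, 231.294] pointing down, gripper open.
Joint ranges: [-2.94, 2.94], [-0.97, 2.17], [0.19, 2.56], [-1.23, 4.37], [0.02, 3.11], [-2.88, 2.88]. Speed limits (rad/s): [2.39, 2.39, 3.01, 3.14, 3.14, 3.14].

INTERFACE

Orientations are given as a unit quaternion [w, x, y, z].
In Python, from rig import sense, capture, finish_job, find_in, place_of gives the robot as it stands. The module is installed in compiled form; this text tells all that it offers.
- The arm moves only by the shell command python3 -m jog 'ROWS' [FORCE]. ROWS is JSON, a list of rows, each an object of numbers: "tx", "ty", "tz": the shift along the tool's x, y, z in mm; "ax", "ay", "az": the turn, a rotation vector about the tool's x, y, z in rad; "jaw": the closure, from -1 (fully open) to 1 (shut), so that 0 is half open. In form: [{"tx": .., "ty": .., "tz": .., "ax": .., "ay": .., "az": .., "jaw": ..}, ...]. A call has 1 to 5 rows; each row shifts and turns the commanded pose from where the row before left it, along the tool's axes as they then stand; what a row does not reach is not made up. A row lasts 1/8 s, in which the tool goes at most 62.5 mm and 10.7 degrees, less where a joint would pass 70% of its speed; a pose out of reach is approached as far as the arm can. A call with a gripper value outside its range is refused whole. The fingers move at their own pace and stop on an object; FORCE is the grip in N (left out, the last holds). Time passes only in rows, so rows that do not move let the fingers close. It gives the time, the measured TCP pose, the force, the opening and the grip force at its end, in the units of the state.
- sense(): the state, without advancing time (a new reading comes with each control period).
- capture(name): name is "scene" or "top" or "wrist"; returns a dict with "color" (384x512x3 uint8, red, green, blue), "depth" (384x512 float32, mm along the optical axis (not along the pixel's ray), 0 where there is no reading), "fx", "fy", "cx", "cy" (pixels), "camera_from_world" (4x4, takes a point from world to camera coordinates); the wrist camera has in their place "mount" (4x4, takes a point from camera to tool coordinates, whose origin is the TCP and whose axes are the flange's). Camera axes: x right, y up, looking along -z (the intrinsics and any distortion apply to the point x, -y, -z); pixel columns grow to the right and rows downward; lengths in mm; the calibration is good to about 2 mm. A picture is of the moment at which its call begins: read the wrist's pose just before it.
- finish_job(): hands the job in; it is judged then, once.
Trained networks look in the newest picture that a camera, given by its name, has taken for a name from the list of things; names that differ only in an ending like _2 or _b are one class to them, and where a whole thing is asked for, a point or a joint stands for the part that bears it (a point fixed in the world has none). Each returns a list of dicts, best first, with "conf" (0 to 1); they miss things now and then, are a little off and sometimes report something else, mostly with a low value. They report only what shows in the picture. A call takes as long as a camera call.
- find_in(query, camera): "centre" ([column, row] in pixels, amid what is visible of it).
- place_of(query, camera): "centre" ([column, row] in pixels: a listed point, or the origin of a listed thing).
The state is a dict: "time_s": time; "joints": joint angles; "dq": joint speeds; "tau": joint torques, N m; "eef_pos": TCP position; "ee_rot": TCP orientation; "force": force on the tool from outside, world axes, zero at the start; "wrist_torque": the same for the moment, N m; "grip_width": opening from 0.0 (shut) to 1.0 (fully open); "grip_force": force on a finger pad.
Only numpy, scipy, OpenCV 4.12 (cv2) and the standard library are available. Lean on these libraries where they do the work, as an engineer would, in place of code of your own. Each camera call takes 0.05 s, during which the arm holds its last target. There are 200 camera calls.

TASK

The foot of the drill stand is being bolted to the workbench. Swing the handle of the torque wrench (the long one with the thick round black grip, already sitting on its nut) clockwise seen from above: the nut runs down, comes up tight and the wrench clicks, its handle breaking over at the joint in its head. Stop at that first click and let go, since pushing on overtightens the nut; leave the flat ring spanner on the other nut where it is.

Things in the scene. Friction and masses are not known exactly. Their poses are not given: they have to be found in the camera images.
- nut_axis (a point): Point on the vertical axis of the torque wrench's nut, 60 mm above the bench, level with the handle's middle line. The nut is on the left (+y) of a fixed aluminium foot plate, 160 x 200 x 14 mm, that carries a bare steel column, 36 mm thick, 220 mm tall, at 35 mm in x and -105 mm in y from this axis. Its axes are the plate's.
- wrench_grip (a point): Middle of the level round black grip, 28 mm thick, 120 mm long, 60 mm above the bench, 180 mm from nut_axis while the wrench is straight; only the bench or low plate lies under it. x points outward along the handle, z up. The wrench is captive on its nut, turns only about the vertical and stays where left. Its breakover joint (knuckle with brass pin) is 45 mm from the nut axis.
- nut (a joint): Turn of the nut with the wrench, rad, growing clockwise from above; starts between 0.05 and 0.4. It turns with light resistance (4 to 8 N at the grip) until it is tight at 0.8, where it stops. The handle points roughly 110 degrees minus this angle, anticlockwise from the plate's x axis.
- clutch (a joint): Kink of the handle at the breakover joint, rad, clockwise; 0 = straight. With the nut tight it holds to 12 to 17 N across the grip, then clicks: it gives way, the force falling to almost nothing, through 0.28 (38 mm at the grip) to a solid stop. Over 0.08 counts as the click. Let go early it straightens again, after 0.22 it stays kinked; either is fine.
- thread (a joint): How far the nut has been overtightened, rad. 0 at the start, and stays 0 unless the kinked handle is pushed on hard against its stop (about 25 N at the grip).
- spanner (a joint): Bystander to leave alone: turn of a plain flat steel ring spanner, 160 mm long, 26 mm above the bench, on another, already tight nut at the right front (-x, -y) of the plate; it points to the right and towards the robot. Stays at 0 unless knocked.

How it is judged:
By the outcome, as a careful person would: the job done as asked, in the order asked, and still so for the second after the job is handed in, with the robot touching nothing.
It also fails if it takes over 35 s, if anything falls off the work surface, if the arm or the gripper's body presses on something with over 40 N, if the wrist force passes 120 N, or if a joint passes its speed limit or range.

## Working session

There is one attempt and no reset: what is moved stays moved. The work goes in short steps, Python scripts to look and compute and a shell command to move; the robot and the scene stay as the last step left them, time stands still between calls to the robot, and variables do not carry over. Pictures are saved under pics/ and viewed, at most 10 in all, crops included, and the job is handed in when it is done.

```bash
mkdir -p pics; cat > h.py <<'E'
import numpy as np,cv2
from rig import *
def world(c,px,z=None):
    M=np.linalg.inv(c["camera_from_world"])
    u,v=px; d=np.array([(u-c["cx"])/c["fx"],-(v-c["cy"])/c["fy"],-1.])
    D=c["depth"][int(round(v)),int(round(u))]
    R=M[:3,:3]@d;o=M[:3,3]
    pd=o+R*D
    return pd.round(1),(None if z is None else (o+R*((z-o[2])/R[2])).round(1))
E
python3 - <<'E'
from h import *
ims=[]
for n in("scene","top"):
    c=capture(n); ims.append(c["color"])
    print(n,[k for k in c if k not in("color","depth")])
    for q in("wrench_grip","nut_axis"):
        for r in place_of(q,n)[:2]: print(q,r,world(c,r["centre"],60))
cv2.imwrite("pics/a.png",cv2.resize(np.vstack(ims)[:,:,::-1],None,fx=.78,fy=.78))
s=sense();print(s["eef_pos"],s["ee_rot"],s["time_s"],s["force"])
from scipy.spatial.transform import Rotation as R
print(R.from_quat(np.roll(s["ee_rot"],-1)).as_matrix().round(3))
E
```

```text
scene ['fx', 'fy', 'cx', 'cy', 'camera_from_world']
wrench_grip {'centre': [296.9, 184.1], 'conf': 0.61} (array([513.5,  63.6,  72.5]), array([506.6,  67.6,  60. ]))
nut_axis {'centre': [199.5, 211.7], 'conf': 0.73} (array([ 509.7, -113.6,   70.8]), array([ 503.7, -113.1,   60. ]))
top ['fx', 'fy', 'cx', 'cy', 'camera_from_world']
wrench_grip {'centre': [211.7, 184.4], 'conf': 0.75} (array([504.1,  70.3,  73.1]), array([506.7,  71.7,  60. ]))
nut_axis {'centre': [311.7, 183.8], 'conf': 0.72} (array([ 501.6, -114.4,   70.7]), array([ 503.7, -116.4,   60. ]))
[213.95286118 479.35339514 231.12781206] [-8.50395526e-05  2.08365788e-01  9.78050950e-01 -1.72339141e-04] 0.3 [ 0.46770437 -0.2189519  -0.10447139]
[[-0.913  0.408 -0.   ]
 [ 0.408  0.913 -0.   ]
 [ 0.    -0.    -1.   ]]
```

View pics/a.png

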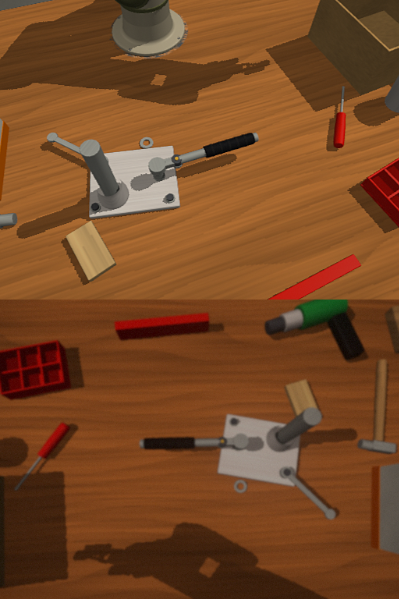

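The top picture shows the handle running almost straight along +y, from the nut at about (240,440) to the grip at about (170,443). The grip's start side (-x) is clear. The tool's -x axis already matches the mean push direction, so I'll shut the fingers and push with them from behind.

```bash
python3 -m jog '[{"tx":-46,"ty":-35,"jaw":1},{"tx":-46,"ty":-35,"jaw":1},{"tx":-46,"ty":-35,"jaw":1},{"tx":-46,"ty":-35,"jaw":1},{"tx":-46,"ty":-35,"jaw":1}]' 40
python3 -m jog '[{"tx":-48,"ty":-36,"jaw":1},{"tx":-48,"ty":-36,"jaw":1},{"tx":-48,"ty":-36,"jaw":1},{"jaw":1},{"jaw":1}]'
```

```text
schema error: expected keys tx, ty, tz, ax, ay, az, jaw
schema error: expected keys tx, ty, tz, ax, ay, az, jaw
```

All keys are needed in every row.

```bash
python3 -m jog '[{"tx":-46,"ty":-35,"tz":0,"ax":0,"ay":0,"az":0,"jaw":1},{"tx":-46,"ty":-35,"tz":0,"ax":0,"ay":0,"az":0,"jaw":1},{"tx":-46,"ty":-35,"tz":0,"ax":0,"ay":0,"az":0,"jaw":1},{"tx":-46,"ty":-35,"tz":0,"ax":0,"ay":0,"az":0,"jaw":1},{"tx":-46,"ty":-35,"tz":0,"ax":0,"ay":0,"az":0,"jaw":1}]' 40
python3 -m jog '[{"tx":-48,"ty":-36,"tz":0,"ax":0,"ay":0,"az":0,"jaw":1},{"tx":-48,"ty":-36,"tz":0,"ax":0,"ay":0,"az":0,"jaw":1},{"tx":-48,"ty":-36,"tz":0,"ax":0,"ay":0,"az":0,"jaw":1},{"tx":0,"ty":0,"tz":0,"ax":0,"ay":0,"az":0,"jaw":1}]'
```

```text
time_s: 0.92
eef_pos: [353.3, 224.2, 231.5]
ee_rot: [0.0, 0.208, 0.978, 0.0]
force: [1.0, 0.8, -0.1]
grip_width: 0.001
grip_force: 0.0
time_s: 1.42
eef_pos: [441.4, 65.6, 231.0]
ee_rot: [-0.0, 0.211, 0.978, -0.0]
force: [-0.1, 1.1, 0.2]
grip_width: 0.002
grip_force: 0.0
```

```bash
python3 -m jog '[{"tx":0,"ty":0,"tz":46,"ax":0,"ay":0,"az":0,"jaw":1},{"tx":0,"ty":0,"tz":46,"ax":0,"ay":0,"az":0,"jaw":1},{"tx":0,"ty":0,"tz":46,"ax":0,"ay":0,"az":0,"jaw":1},{"tx":0,"ty":0,"tz":48,"ax":0,"ay":0,"az":0,"jaw":1},{"tx":0,"ty":0,"tz":0,"ax":0,"ay":0,"az":0,"jaw":1}]'
python3 - <<'E'
from h import *
print(sense()["eef_pos"],sense()["force"])
c=capture("wrist"); a=c["color"]; c=capture("top"); cv2.imwrite("pics/b.png",np.hstack([a,c["color"][100:484,100:400]])[:,:,::-1] if 0 else cv2.resize(np.hstack([a[:280],c["color"][60:340,130:400]]),(780,280))[:,:,::-1])
E
```

```text
time_s: 2.05
eef_pos: [438.1, 69.5, 43.5]
ee_rot: [-0.003, 0.208, 0.978, -0.0]
force: [0.4, 0.4, 1.3]
grip_width: 0.002
grip_force: 0.0
[438.06642558  69.45356035  43.4792093 ] [0.43039458 0.4165514  1.3373194 ]
```

View pics/b.png

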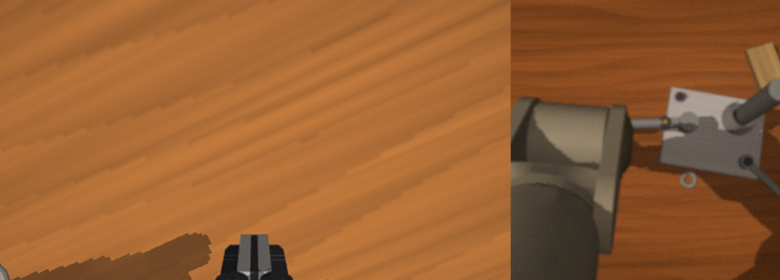

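```bash
python3 -m jog '[{"tx":-10,"ty":3,"tz":0,"ax":0,"ay":0,"az":0,"jaw":1},{"tx":-10,"ty":3,"tz":0,"ax":0,"ay":0,"az":0,"jaw":1},{"tx":-8,"ty":3,"tz":0,"ax":0,"ay":0,"az":0,"jaw":1},{"tx":-4,"ty":2,"tz":0,"ax":0,"ay":0,"az":0,"jaw":1},{"tx":-4,"ty":2,"tz":0,"ax":0,"ay":0,"az":0,"jaw":1}]'
python3 -m jog '[{"tx":-4,"ty":1.5,"tz":0,"ax":0,"ay":0,"az":0,"jaw":1},{"tx":-4,"ty":1.5,"tz":0,"ax":0,"ay":0,"az":0,"jaw":1},{"tx":-4,"ty":1.5,"tz":0,"ax":0,"ay":0,"az":0,"jaw":1}]'
```

```text
time_s: 2.78
eef_pos: [478.5, 65.8, 45.3]
ee_rot: [-0.0, 0.208, 0.978, -0.0]
force: [0.7, -0.0, -0.1]
grip_width: -0.004
grip_force: 0.0
time_s: 3.15
eef_pos: [489.3, 65.8, 44.6]
ee_rot: [-0.003, 0.208, 0.978, 0.0]
force: [-7.3, 5.2, 2.7]
grip_width: -0.001
grip_force: 3.9
```

```bash
python3 -m jog '[{"tx":-5,"ty":2,"tz":0,"ax":0,"ay":0,"az":0,"jaw":1},{"tx":-5,"ty":2,"tz":0,"ax":0,"ay":0,"az":0,"jaw":1},{"tx":-5,"ty":2,"tz":0,"ax":0,"ay":0,"az":0,"jaw":1},{"tx":-5,"ty":2,"tz":0,"ax":0,"ay":0,"az":0,"jaw":1}]'
python3 -m jog '[{"tx":-5,"ty":1.5,"tz":0,"ax":0,"ay":0,"az":0,"jaw":1},{"tx":-5,"ty":1.5,"tz":0,"ax":0,"ay":0,"az":0,"jaw":1},{"tx":-5,"ty":1.5,"tz":0,"ax":0,"ay":0,"az":0,"jaw":1}]'
python3 -m jog '[{"tx":-5,"ty":1.5,"tz":0,"ax":0,"ay":0,"az":0,"jaw":1},{"tx":-5,"ty":1,"tz":0,"ax":0,"ay":0,"az":0,"jaw":1}]'
```

```text
time_s: 3.65
eef_pos: [511.0, 65.1, 44.7]
ee_rot: [-0.003, 0.208, 0.978, 0.0]
force: [-7.3, 4.3, 1.9]
grip_width: 0.004
grip_force: 3.9
time_s: 4.03
eef_pos: [526.6, 63.0, 44.6]
ee_rot: [-0.003, 0.208, 0.978, 0.0]
force: [-6.2, 5.4, 1.4]
grip_width: -0.002
grip_force: 3.8
time_s: 4.28
eef_pos: [536.7, 61.0, 44.6]
ee_rot: [-0.003, 0.208, 0.978, 0.0]
force: [-7.1, 3.5, 1.2]
grip_width: -0.001
grip_force: 3.8
```

```bash
python3 -m jog '[{"tx":-4,"ty":0.8,"tz":0,"ax":0,"ay":0,"az":0,"jaw":1},{"tx":-4,"ty":0.8,"tz":0,"ax":0,"ay":0,"az":0,"jaw":1}]'
python3 -m jog '[{"tx":-4,"ty":0.8,"tz":0,"ax":0,"ay":0,"az":0,"jaw":1},{"tx":-4,"ty":0.8,"tz":0,"ax":0,"ay":0,"az":0,"jaw":1}]'
python3 -m jog '[{"tx":-3,"ty":0.5,"tz":0,"ax":0,"ay":0,"az":0,"jaw":1},{"tx":-3,"ty":0.5,"tz":0,"ax":0,"ay":0,"az":0,"jaw":1}]'
```

```text
time_s: 4.53
eef_pos: [544.6, 59.1, 44.5]
ee_rot: [-0.003, 0.208, 0.978, -0.0]
force: [-7.0, 2.6, 0.4]
grip_width: -0.0
grip_force: 3.7
time_s: 4.78
eef_pos: [552.2, 56.8, 44.3]
ee_rot: [-0.003, 0.208, 0.978, -0.001]
force: [-7.7, -2.3, -0.3]
grip_width: 0.001
grip_force: 3.6
time_s: 5.03
eef_pos: [557.9, 55.2, 44.2]
ee_rot: [-0.003, 0.208, 0.978, -0.001]
force: [-8.9, -1.3, -0.5]
grip_width: -0.005
grip_force: 3.7
```

```bash
python3 -m jog '[{"tx":-3,"ty":0.2,"tz":0,"ax":0,"ay":0,"az":0,"jaw":1},{"tx":-3,"ty":0.2,"tz":0,"ax":0,"ay":0,"az":0,"jaw":1}]'
python3 -m jog '[{"tx":-2,"ty":0,"tz":0,"ax":0,"ay":0,"az":0,"jaw":1},{"tx":-2,"ty":0,"tz":0,"ax":0,"ay":0,"az":0,"jaw":1}]'
python3 -m jog '[{"tx":-2,"ty":0,"tz":0,"ax":0,"ay":0,"az":0,"jaw":1},{"tx":-2,"ty":0,"tz":0,"ax":0,"ay":0,"az":0,"jaw":1}]'
```

```text
time_s: 5.28
eef_pos: [563.5, 53.1, 44.2]
ee_rot: [-0.003, 0.208, 0.978, -0.001]
force: [-9.4, -0.9, 0.9]
grip_width: 0.0
grip_force: 3.7
time_s: 5.52
eef_pos: [567.1, 51.6, 44.1]
ee_rot: [-0.003, 0.208, 0.978, -0.001]
force: [-8.9, -0.5, 0.2]
grip_width: -0.001
grip_force: 3.7
time_s: 5.78
eef_pos: [570.8, 49.9, 44.1]
ee_rot: [-0.003, 0.208, 0.978, -0.001]
force: [-8.1, -0.3, -0.1]
grip_width: -0.005
grip_force: 3.7
```

```bash
python3 -m jog '[{"tx":-2,"ty":-0.3,"tz":0,"ax":0,"ay":0,"az":0,"jaw":1},{"tx":-2,"ty":-0.3,"tz":0,"ax":0,"ay":0,"az":0,"jaw":1}]'
python3 -m jog '[{"tx":-2,"ty":-0.4,"tz":0,"ax":0,"ay":0,"az":0,"jaw":1},{"tx":-2,"ty":-0.4,"tz":0,"ax":0,"ay":0,"az":0,"jaw":1}]'
python3 -m jog '[{"tx":-2,"ty":-0.4,"tz":0,"ax":0,"ay":0,"az":0,"jaw":1}]'
```

```text
time_s: 6.02
eef_pos: [574.4, 48.0, 44.2]
ee_rot: [-0.003, 0.208, 0.978, -0.0]
force: [-9.0, 1.0, 1.1]
grip_width: 0.002
grip_force: 3.8
time_s: 6.28
eef_pos: [577.9, 45.9, 44.4]
ee_rot: [-0.003, 0.208, 0.978, -0.0]
force: [-7.9, 3.6, 1.4]
grip_width: 0.001
grip_force: 3.9
time_s: 6.4
eef_pos: [579.7, 44.9, 44.4]
ee_rot: [-0.003, 0.208, 0.978, 0.0]
force: [-7.9, 3.8, 2.0]
grip_width: -0.001
grip_force: 3.9
```

```bash
python3 -m jog '[{"tx":-2,"ty":-0.4,"tz":0,"ax":0,"ay":0,"az":0,"jaw":1},{"tx":-2,"ty":-0.4,"tz":0,"ax":0,"ay":0,"az":0,"jaw":1}]'
python3 -m jog '[{"tx":-2,"ty":-0.4,"tz":0,"ax":0,"ay":0,"az":0,"jaw":1},{"tx":-2,"ty":-0.4,"tz":0,"ax":0,"ay":0,"az":0,"jaw":1}]'
python3 -m jog '[{"tx":-2,"ty":-0.4,"tz":0,"ax":0,"ay":0,"az":0,"jaw":1}]'
```

```text
time_s: 6.65
eef_pos: [583.2, 42.7, 44.5]
ee_rot: [-0.003, 0.208, 0.978, 0.0]
force: [-5.4, 5.8, 1.2]
grip_width: -0.002
grip_force: 4.0
time_s: 6.9
eef_pos: [586.7, 40.5, 44.6]
ee_rot: [-0.002, 0.208, 0.978, 0.0]
force: [-7.1, 5.5, 0.2]
grip_width: -0.002
grip_force: 4.0
time_s: 7.02
eef_pos: [588.4, 39.4, 44.7]
ee_rot: [-0.002, 0.208, 0.978, 0.001]
force: [-5.0, 5.3, 1.3]
grip_width: -0.001
grip_force: 4.0
```

```bash
python3 -m jog '[{"tx":-2,"ty":-0.5,"tz":0,"ax":0,"ay":0,"az":0,"jaw":1}]'
python3 -m jog '[{"tx":-2,"ty":-0.5,"tz":0,"ax":0,"ay":0,"az":0,"jaw":1}]'
python3 -m jog '[{"tx":-2,"ty":-0.5,"tz":0,"ax":0,"ay":0,"az":0,"jaw":1}]'
python3 - <<'E'
from h import *
c=capture("scene"); cv2.imwrite("pics/c.png",cv2.resize(c["color"][120:300,80:340],None,fx=3,fy=3)[:,:,::-1])
E
```

```text
time_s: 7.15
eef_pos: [589.9, 38.4, 44.6]
ee_rot: [-0.002, 0.208, 0.978, 0.001]
force: [-7.0, 8.2, 1.8]
grip_width: -0.001
grip_force: 5.2
time_s: 7.28
eef_pos: [591.1, 37.6, 44.5]
ee_rot: [-0.003, 0.208, 0.978, 0.001]
force: [-8.0, 10.9, 2.6]
grip_width: -0.002
grip_force: 6.8
time_s: 7.4
eef_pos: [592.2, 36.8, 44.3]
ee_rot: [-0.004, 0.208, 0.978, 0.001]
force: [-10.3, 13.0, 3.7]
grip_width: -0.0
grip_force: 8.3
```

View pics/c.png

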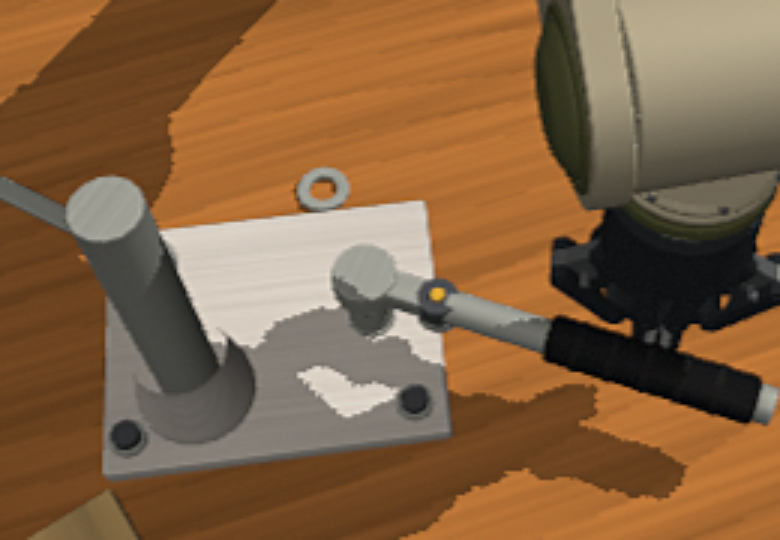

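The picture shows the handle still straight at the brass pin (437,295), with the finger behind the grip at (655,340). The force is now rising, so the nut is tight at about (592,37). Next I push on in small rows until the force drops.

```bash
python3 -m jog '[{"tx":-2,"ty":-0.5,"tz":0,"ax":0,"ay":0,"az":0,"jaw":1}]'
python3 -m jog '[{"tx":-2,"ty":-0.5,"tz":0,"ax":0,"ay":0,"az":0,"jaw":1}]'
```

```text
time_s: 7.58
eef_pos: [593.4, 36.0, 44.2]
ee_rot: [-0.004, 0.208, 0.978, 0.001]
force: [-10.0, 13.8, 3.3]
grip_width: -0.001
grip_force: 8.7
time_s: 7.7
eef_pos: [595.2, 34.8, 44.2]
ee_rot: [-0.004, 0.208, 0.978, 0.001]
force: [-10.5, 14.4, 3.4]
grip_width: 0.0
grip_force: 8.5
```

```bash
python3 -m jog '[{"tx":-2,"ty":-0.5,"tz":0,"ax":0,"ay":0,"az":0,"jaw":1}]'
python3 -m jog '[{"tx":-2,"ty":-0.5,"tz":0,"ax":0,"ay":0,"az":0,"jaw":1}]'
```

```text
time_s: 7.82
eef_pos: [597.1, 33.6, 44.3]
ee_rot: [-0.004, 0.208, 0.978, 0.002]
force: [-9.6, 13.6, 2.9]
grip_width: -0.001
grip_force: 8.1
time_s: 7.95
eef_pos: [598.9, 32.2, 44.4]
ee_rot: [-0.004, 0.208, 0.978, 0.002]
force: [-8.5, 13.4, 3.4]
grip_width: 0.002
grip_force: 7.7
```

```bash
python3 -m jog '[{"tx":-2,"ty":-0.5,"tz":0,"ax":0,"ay":0,"az":0,"jaw":1},{"tx":-2,"ty":-0.6,"tz":0,"ax":0,"ay":0,"az":0,"jaw":1}]'
python3 -m jog '[{"tx":-2,"ty":-0.6,"tz":0,"ax":0,"ay":0,"az":0,"jaw":1},{"tx":-2,"ty":-0.6,"tz":0,"ax":0,"ay":0,"az":0,"jaw":1}]'
```

```text
time_s: 8.2
eef_pos: [602.7, 29.3, 44.6]
ee_rot: [-0.003, 0.208, 0.978, 0.001]
force: [-5.7, 12.7, 2.9]
grip_width: -0.001
grip_force: 6.3
time_s: 8.45
eef_pos: [606.6, 26.0, 44.9]
ee_rot: [-0.002, 0.208, 0.978, 0.001]
force: [-3.7, 9.8, 1.9]
grip_width: -0.0
grip_force: 4.2
```

```bash
python3 -m jog '[{"tx":-2,"ty":-0.7,"tz":0,"ax":0,"ay":0,"az":0,"jaw":1},{"tx":-2,"ty":-0.7,"tz":0,"ax":0,"ay":0,"az":0,"jaw":1}]'
python3 - <<'E'
from h import *
c=capture("scene"); cv2.imwrite("pics/d.png",cv2.resize(c["color"][120:300,80:340],None,fx=3,fy=3)[:,:,::-1])
E
```

```text
time_s: 8.7
eef_pos: [610.5, 22.0, 45.1]
ee_rot: [-0.0, 0.208, 0.978, 0.001]
force: [-0.6, 2.6, 0.6]
grip_width: -0.005
grip_force: 1.1
```

View pics/d.png

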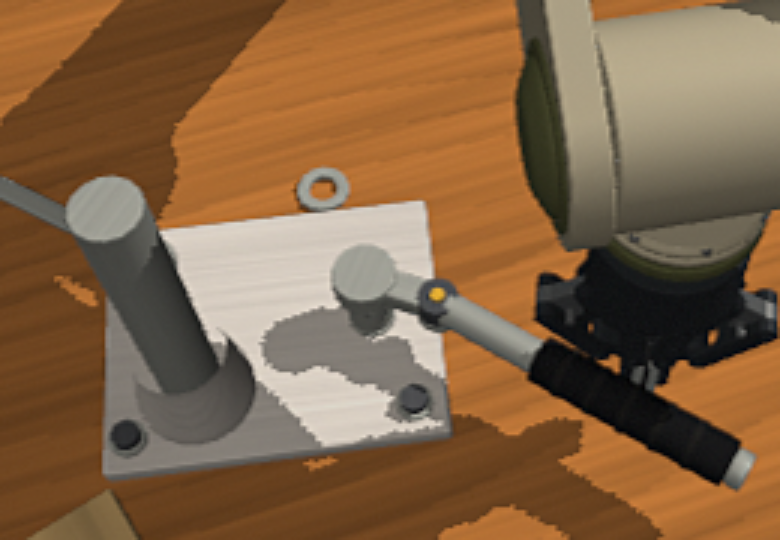

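The handle is clearly kinked at the brass pin (437,295), the head link hasn't moved, and the force has dropped to about 2.6 N, so that's the click. I'll back off and lift.

```bash
python3 -m jog '[{"tx":6,"ty":1,"tz":0,"ax":0,"ay":0,"az":0,"jaw":1},{"tx":15,"ty":3,"tz":0,"ax":0,"ay":0,"az":0,"jaw":1},{"tx":25,"ty":5,"tz":0,"ax":0,"ay":0,"az":0,"jaw":1},{"tx":20,"ty":4,"tz":0,"ax":0,"ay":0,"az":0,"jaw":1},{"tx":0,"ty":0,"tz":-40,"ax":0,"ay":0,"az":0,"jaw":1}]'
python3 -m jog '[{"tx":0,"ty":0,"tz":-45,"ax":0,"ay":0,"az":0,"jaw":1},{"tx":0,"ty":0,"tz":-45,"ax":0,"ay":0,"az":0,"jaw":1},{"tx":0,"ty":0,"tz":0,"ax":0,"ay":0,"az":0,"jaw":1},{"tx":0,"ty":0,"tz":0,"ax":0,"ay":0,"az":0,"jaw":1}]'
python3 - <<'E'
from h import *
c=capture("scene"); cv2.imwrite("pics/e.png",cv2.resize(c["color"][120:300,40:340],None,fx=2.6,fy=2.6)[:,:,::-1])
E
```

```text
time_s: 9.38
eef_pos: [552.8, 60.7, 83.5]
ee_rot: [-0.003, 0.208, 0.978, -0.0]
force: [0.5, -0.0, 0.1]
grip_width: -0.002
grip_force: 0.0
time_s: 9.88
eef_pos: [555.1, 59.8, 174.4]
ee_rot: [-0.001, 0.208, 0.978, -0.0]
force: [0.1, 0.4, 0.3]
grip_width: 0.001
grip_force: 0.0
```

View pics/e.png

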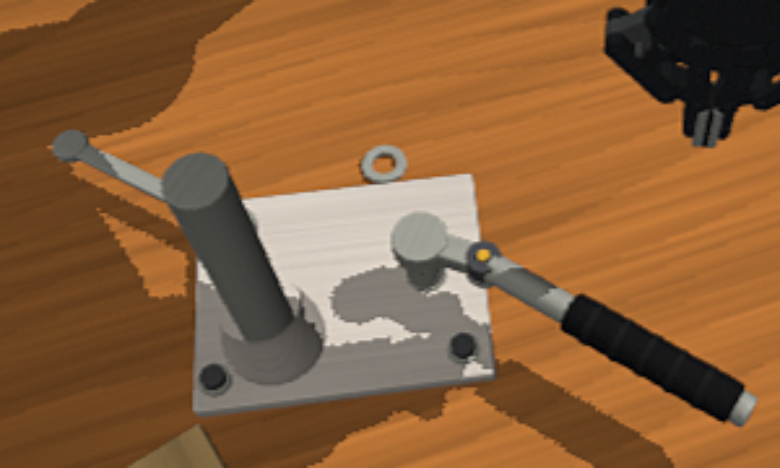

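The wrench stays kinked at the pin (483,256), the spanner is where it was, and the gripper is clear at (705,130).

```bash
python3 -c "
from rig import *
print(finish_job())"
```

```text
the job is handed in; nothing more can be done
None
```

I ran the nut down until it was tight, stopped at the wrench's first click without pushing the handle against its stop, let go clear of everything, left the spanner alone, and handed the job in at about 10 s.

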